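Clear and close up the degasser's service cover

ROBOT

A 6-joint arm with a two-finger parallel gripper is mounted at the origin on the work surface. World frame = base frame: x ahead of the robot, y to its left, z up, the work surface at z = 0. Lengths are in mm, angles in rad, forces in N, time in s.
With the tool pointing down it reaches from about 350 to 975 mm from the base axis. Payload 7.1 kg.
Tool frame: the origin (TCP) lies midway between the tips of the shut fingers; the grasp point (between the pads) lies ctrl.grip_point_offset behind it (ctrl.grip_point_offset is the distance from the TCP to the grasp point, in mm); z points along the fingers, y is the line along which they close (so a half turn about z gives the same grasp; the last joint's range is limited). The gripper opens to 88 mm and grips with 3 to 60 N. Pads are 20 mm wide; open, the fingers measure 115 mm over their backs; the gripper's body (75 mm by 178 mm) begins 61 mm behind the grasp point.
Start: joints at [1.101, 0.423, 1.63, -0, 1.089, -0.019], TCP at [272.271, 562.56, 222.675] pointing down, gripper open.
Joint ranges: [-3, 3], [-0.9, 2.11], [0.09, 2.58], [-1.31, 4.45], [0.11, 2.69], [-2.54, 2.54]. Speed limits (rad/s): [2.39, 2.39, 3.01, 3.14, 3.14, 3.14].

INTERFACE

Orientations are given as a rotation vector (axis times angle).
In Python, from workcell import ctrl gives the robot as it stands.
- The arm moves only by the tool apply_moves, never from a script. Its argument "targets" is a list of rows, each an object of numbers: "tx", "ty", "tz": the shift along the world's x, y, z in m; "spin": the turn about the world's z in degrees. In form: [{"tx": .., "ty": .., "tz": .., "spin": ..}, ...]. A call has exactly 8 rows; each row is the pose to reach, as a shift and turn from the pose commanded when the call began; what a row does not reach only later rows make up. A row lasts 1/10 s, in which the tool goes at most 50 mm and 8.59 degrees, less where a joint would pass 70% of its speed; a pose out of reach is approached as far as the arm can. A call with a gripper value outside its range is refused whole. "gripper" is the closure, from -1 (fully open) to 1 (shut), set as the call begins (left out, the last holds). The fingers move at their own pace and stop on an object; the grip force is fixed at half the most. Time passes only in rows, so rows that repeat a pose let the fingers close, or fill a call up. It gives the time, the measured TCP pose, the force, the opening and the grip force at its end, in the units of the state.
- ctrl.get_obs(): the state, without advancing time (a new reading comes with each control period).
- ctrl.get_image(name): name is "scene" or "top"; returns the picture (400x640x3 uint8, red, green, blue); there is no depth.
- ctrl.get_calibration(name): a dict with "fov_y" (degrees; the focal length in pixels is half the picture's height over the tangent of half this angle, whatever the lens; pixels are square), "cx", "cy" (the principal point, pixels), "rvec" (rotation vector, rad) and "tvec" (3), from world to camera coordinates, as OpenCV has them. Camera axes: x right, y down, z forward; pixel columns grow to the right and rows downward; lengths in mm; the calibration is good to about 2 mm. A picture is of the moment at which its call begins. get_calibration takes no time and is no camera call.
- ctrl.close_job(): hands the job in; it is judged then, once.
Trained networks look in the newest picture that a camera, given by its name, has taken for a name from the list of things; names that differ only in an ending like _2 or _b are one class to them, and where a whole thing is asked for, a point or a joint stands for the part that bears it (a point fixed in the world has none). Each returns a list of dicts, best first, with "score" (0 to 1); they miss things now and then, are a little off and sometimes report something else, mostly with a low value. They report only what shows in the picture. A call takes as long as a camera call. They do not tell look-alikes from the thing itself.
- ctrl.outline_of(name, camera): "pixels" (400x640 bool, what is visible of it) and "box" ([left, top, right, bottom] in pixels, round what is visible of it).
- ctrl.pinpoint(name, camera): "uv" ([column, row] in pixels: a listed point, or the origin of a listed thing).
The state is a dict: "t": time; "qpos": joint angles; "qvel": joint speeds; "joint_torque": joint torques, N m; "ee_pos": TCP position; "orientation": TCP orientation; "ft_force": force on the tool from outside, world axes, zero at the start; "moment": the same for the moment, N m; "width": finger opening in mm; "grasp_force": force on a finger pad.
Only numpy, scipy, OpenCV 4.12 (cv2) and the standard library are available. Lean on these libraries where they do the work, as an engineer would, in place of code of your own. Each camera call takes 0.05 s, during which the arm holds its last target. There are 200 camera calls.

TASK

Someone left the vial carrier on the service cover of the white instrument module: carry it by its handle, level so that its vials stay standing, into the shallow steel drip tray on the bench and let go of it. Then turn the quarter-turn fastener on the cover until its slot lines up with the two index marks, and push the cover down with the gripper's fingers until it is flush with the frame; finish while holding it pressed there. Leave the other things on the bench where they are.

Things in the scene. Friction and masses are not known exactly. Their poses are not given: they have to be found in the camera images.
- carrier: grey plastic vial carrier: open tray 120 x 90 x 25 mm (x, y, z; walls, floor 4 mm) with a handle bar over its middle, 116 long in x, 14 wide in y, 14 tall, bar centre 79 mm above the origin, a post at each end. Origin: centre of the underside. About 0.3 kg with its loose vials. Starts on the module's cover, on the half away from the fastener, about 105 mm from it
- vial0: amber vial, 22 mm across, 42 tall, black cap, standing loose in the carrier, two on each side of the handle bar; origin: centre of its underside
- vial1: amber vial, 22 mm across, 42 tall, black cap, standing loose in the carrier, two on each side of the handle bar; origin: centre of its underside
- vial2: amber vial, 22 mm across, 42 tall, black cap, standing loose in the carrier, two on each side of the handle bar; origin: centre of its underside
- vial3: amber vial, 22 mm across, 42 tall, black cap, standing loose in the carrier, two on each side of the handle bar; origin: centre of its underside
- drip: shallow steel drip tray fixed on the bench, 180 x 146 mm (its x, y), rim 14 mm tall, walls and floor 4 mm (inside 172 x 138), beside the module on the left or on the right. Origin: centre of the underside; the carrier rests on its floor 4 mm above that
- module: white instrument module with a blue front strip, fixed on the bench, 300 x 240 x 100 mm (its x, y, z), its front face towards the robot. Origin: centre of the underside. Its top is a frame 100 mm above the bench around the service cover
- cover_top (a point): centre of the top face of the bare aluminium service cover, a plate 174 x 204 mm (x, y), axes as the module's; in the module's frame it lies at (-30, 0, 108) mm when up. Released, the cover stands 8 mm proud of the frame on its sprung gasket; it only moves straight down, evenly, wherever it is pressed
- cover (a joint): how far the cover is pressed down, m: 0 up, 0.008 fully down, its top flush with the frame. It takes 5 N to start it and 12 N to hold it fully down. While the fastener is out of line its stud blocks the cover after about 2 mm; in line (within about 0.2 rad) the stud drops into the frame's slot
- fastener_grip (a point): middle of the wing of the steel quarter-turn fastener on the cover: round head 36 mm across, 8 tall, on it an upright wing 36 long, 11 wide, 22 tall, a dark slot line along its top. The point is on the turning axis, 19 mm above the cover's top face (wing: 8 to 30 mm above it), 60 mm to +y of the cover's centre. Its x axis runs along wing and slot and turns with it
- fastener (a joint): turn of the fastener, rad, anticlockwise seen from above; at 0 the slot lies along the module's x axis, in line with the two dark index marks on the cover, one before and one behind the head (33 mm from the axis). Range -0.5 to 1.65, no stop at 0. Held by friction only (0.05 N m), stays where it is left; starts between 0.7 and 1.45
- stirrer: white laboratory hotplate stirrer with a round ceramic top, fixed on the bench, 170 x 140 x 61 mm, on the other side of the module from the drip tray; not used. Origin: centre of the underside
- amber_bottle: amber glass bottle, 68 mm across, 150 tall; a bystander
- clear_bottle: clear glass bottle, 60 mm across, 130 tall; a bystander
- jar: small white screw-cap jar, 40 mm across, 50 tall, on the module's rear deck behind the cover; a bystander
- screwdriver: screwdriver lying on the bench, 200 mm long; a bystander
- beaker: glass beaker, 72 mm across, 85 tall; a bystander
- tape_ring: white ring, 90 mm across, 20 tall, lying flat; a bystander
Things that resemble listed ones, but are neither listed nor needed, are in the scene too. There is more than one size of the drip; the job needs the larger.

How it is judged (in metres and radians):
On the way, in this order (a step that is already met when the one before it is completed fails the run):
1. the carrier stands released in the drip tray with its vials upright in it (x of carrier in the frame of drip between -0.035 and 0.035 m and y of carrier in the frame of drip between -0.035 and 0.035 m and z of carrier in the frame of drip below 0.01 m and angle between carrier's own z axis and vertical below 0.1 rad and linear speed of carrier below 0.03 m/s and contact force between the fingers and carrier below 0.1 N and x of vial0 in the frame of carrier between -0.06 and 0.06 m and y of vial0 in the frame of carrier between -0.045 and 0.045 m and z of each of vial0, vial1, vial2, vial3 in the frame of carrier below 0.015 m and angle between each of vial0, vial1, vial2, vial3's own z axis and vertical below 0.25 rad and x of vial1 in the frame of carrier between -0.06 and 0.06 m and y of vial1 in the frame of carrier between -0.045 and 0.045 m and x of vial2 in the frame of carrier between -0.06 and 0.06 m and y of vial2 in the frame of carrier between -0.045 and 0.045 m and x of vial3 in the frame of carrier between -0.06 and 0.06 m and y of vial3 in the frame of carrier between -0.045 and 0.045 m), for 0.2 s.
2. the fastener's slot is in line with the index marks (value of joint fastener between -0.18 and 0.18 rad), for 0.2 s.
At the end, for the whole second after the job is handed in: Carrier flat and released on the drip tray's floor (within 35 mm of its centre each way, tilt under 0.1 rad), four vials upright in it; fastener within 0.18 rad of the marks; the fingers hold the cover down with over 5 N, at least 6 of its 8 mm, to the end (all of step 1 and all of step 2 and value of joint cover above 0.006 m and contact force between the fingers and cover above 5 N); the arm keeps its last pose, push and grip.
It fails at once if the carrier is tipped by more than 0.35 rad (20 degrees) (angle between carrier's own z axis and vertical above 0.35 rad).
It fails at once if a bystander is pushed more than 30 mm or knocked over (distance of any of amber_bottle, clear_bottle, jar, screwdriver, beaker, tape_ring from where it was at the start of the episode above 0.03 m).
It also fails if it takes over 61 s, if anything falls off the work surface, if the arm or the gripper's body presses on something with over 40 N, if the wrist force passes 120 N, or if a joint passes its speed limit or range.

## Working session

There is one attempt and no reset: what is moved stays moved. The work goes in short steps, Python scripts to look and compute and a tool call to move; the robot and the scene stay as the last step left them, time stands still between calls to the robot, and variables do not carry over. Pictures are saved under pics/ and viewed, at most 10 in all, crops included, and the job is handed in when it is done.

Besides the shell and the picture viewer there is one more tool, called after ">>>" by a JSON object that holds its "op" and its "data", one argument or row to a line. apply_moves: Moves the arm, as the interface text tells. Its arguments: {"type":"object","properties":{"targets":{"type":"array"},"gripper":{"type":"number"}},"required":["targets"]}

```bash
mkdir -p pics; cat > h.py <<'E'
import numpy as np, cv2
from workcell import ctrl
def cal(n):
    c=ctrl.get_calibration(n); f=200/np.tan(np.radians(c['fov_y'])/2)
    K=np.array([[f,0,c['cx']],[0,f,c['cy']],[0,0,1.]])
    R=cv2.Rodrigues(np.array(c['rvec'],float))[0]; return K,R,np.array(c['tvec'],float)
def ray(n,uv):
    K,R,t=cal(n); d=R.T@np.linalg.inv(K)@np.array([*uv,1.]); return -R.T@t,d
def atz(n,uv,z):
    o,d=ray(n,uv); return o+d*(z-o[2])/d[2]
def tri(uvs):  # {cam:uv} -> point, gap
    A=[];b=[]
    L=[ray(n,u) for n,u in uvs.items()]
    M=np.zeros((3,3));v=np.zeros(3)
    for o,d in L:
        d=d/np.linalg.norm(d);P=np.eye(3)-np.outer(d,d);M+=P;v+=P@o
    p=np.linalg.solve(M,v)
    return p,[round(float(np.linalg.norm(np.cross(p-o,d/np.linalg.norm(d)))),1) for o,d in L]
def proj(n,p):
    K,R,t=cal(n); q=K@(R@np.array(p,float)+t); return q[:2]/q[2]
E
python3 - <<'E'
from h import *
np.set_printoptions(precision=1,suppress=True)
for n in('scene','top'):
    im=ctrl.get_image(n); cv2.imwrite(f'pics/{n}0.png',im[:,:,::-1]); 
    K,R,t=cal(n); print(n,K[0,0],-R.T@t,R[2])
P={}
for nm in('carrier','drip','module','cover_top','fastener_grip','stirrer','vial0','jar'):
    for n in('scene','top'):
        r=ctrl.pinpoint(nm,n); print(nm,n,[(round(x['score'],2),np.round(x['uv'],1).tolist()) for x in r[:4]])
        if r:P[nm,n]=r[0]['uv']
    if (nm,'scene') in P and (nm,'top') in P: print('   ',*tri({n:P[nm,n] for n in('scene','top')}))
print(ctrl.get_obs(), ctrl.grip_point_offset)
E
```

```text
scene 410.7279630229222 [1378.7  206.6  848.7] [-0.8 -0.2 -0.6]
top 475.88340558244323 [ 176.9   -6.9 1832.3] [ 0.2  0.  -1. ]
carrier scene [(0.6, [294.0, 223.7])]
carrier top [(0.72, [327.7, 177.8])]
    [549.3 -67.6  89. ] [9.9, 9.9]
drip scene [(0.59, [437.2, 253.1]), (0.57, [430.2, 200.1])]
drip top [(0.76, [226.7, 207.8]), (0.73, [232.2, 273.7]), (0.38, [321.8, 160.6]), (0.36, [321.4, 178.0])]
    [453.5 333.8  -5.2] [2.1, 2.1]
module scene [(0.87, [306.3, 262.5])]
module top [(0.91, [323.2, 170.3]), (0.67, [328.4, 180.3])]
    [596.1 -36.1  -8.9] [7.9, 7.9]
cover_top scene [(0.66, [309.5, 222.8])]
cover_top top [(0.74, [320.5, 176.4]), (0.54, [331.7, 174.9])]
    [549.6 -31.8 102.4] [0.7, 0.7]
fastener_grip scene [(0.46, [332.6, 226.8])]
fastener_grip top [(0.54, [301.0, 174.0])]
    [558.2  38.1 112.2] [2.8, 2.8]
stirrer scene [(0.64, [231.4, 206.5])]
stirrer top [(0.79, [399.0, 211.5]), (0.71, [176.4, 174.6])]
    [ 427.7 -335.6   -2.4] [0.4, 0.4]
vial0 scene [(0.6, [298.1, 230.4]), (0.57, [290.7, 212.3]), (0.55, [282.4, 225.9]), (0.44, [302.8, 213.9])]
vial0 top [(0.61, [326.6, 178.2]), (0.49, [325.8, 162.1]), (0.45, [336.9, 180.5]), (0.43, [341.2, 168.5])]
    [551.1 -59.9  67.7] [5.5, 5.5]
jar scene [(0.87, [290.7, 268.2]), (0.74, [283.2, 221.9])]
jar top [(0.46, [320.2, 135.1])]
    [712.8 -33.2  87.9] [0.2, 0.2]
{'t': 0.9, 'qpos': array([ 1.1,  0.4,  1.6, -0. ,  1.1, -0. ]), 'qvel': array([ 0., -0., -0.,  0., -0., -0.]), 'joint_torque': array([  0. , -54.5, -27.4,   0.1,   0. ,  -0. ]), 'ee_pos': array([272.3, 562.6, 222.7]), 'orientation': array([0.7, 3.1, 0. ]), 'ft_force': array([-0.7, -0.1,  0.6]), 'moment': array([-0., -0., -0.]), 'grasp_force': 0.0, 'width': 87.74069545193736} 18.700000000000003
```

```bash
python3 - <<'E'
import cv2
a=cv2.imread('pics/top0.png');cv2.imwrite('pics/topc.png',cv2.resize(a[100:320,170:450],None,fx=2.7,fy=2.7,interpolation=2))
b=cv2.imread('pics/scene0.png');cv2.imwrite('pics/scenec.png',cv2.resize(b[150:330,200:500],None,fx=2.6,fy=2.6,interpolation=2))
E
```

```text
(no output)
```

View pics/topc.png

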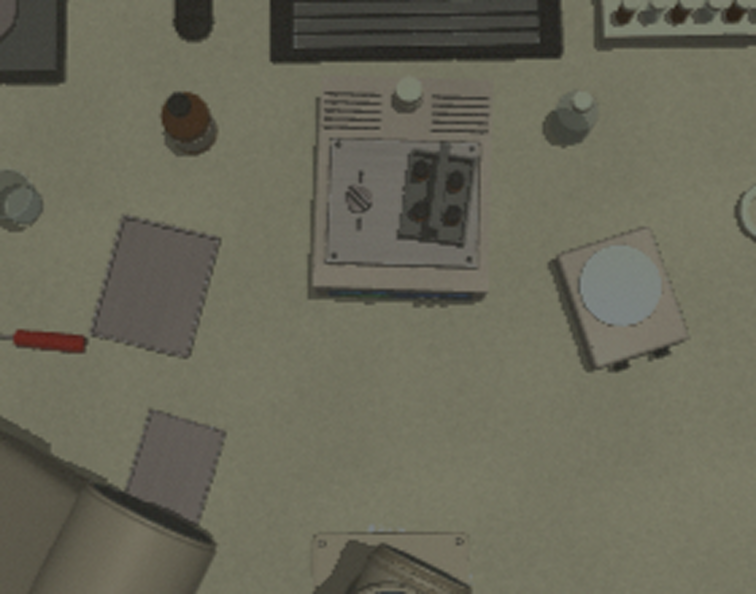

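View pics/scenec.png

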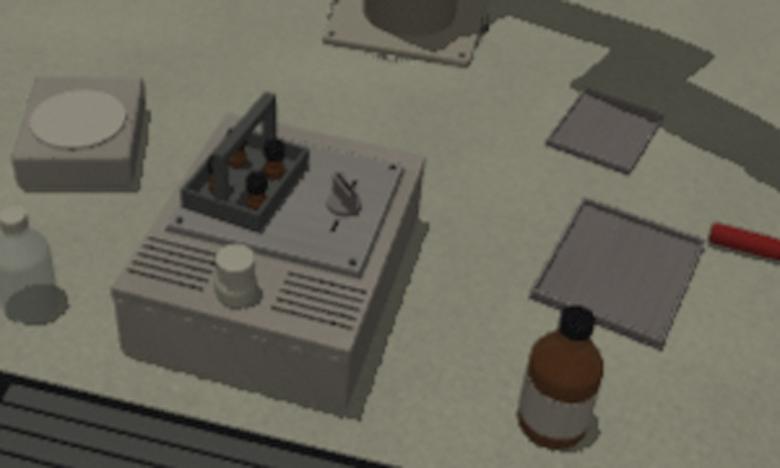

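The larger tray (top uv ≈ 228,206; scene ≈ 430–437,253) is the drip tray. The smaller one (top ≈ 235,272) is the look-alike: about 110 × 95 mm by eye against 180 × 146. The carrier is on the right half of the cover, handle along x with a slight yaw. The fastener is at top (303,173), turned about 45°. Next I'll fit models to the outlines in both views.

```bash
cat > fit.py <<'E'
from h import *
from scipy.optimize import minimize
def box(cx,cy,z0,z1,lx,ly): return np.array([[cx+sx*lx/2,cy+sy*ly/2,z] for sx in(-1,1) for sy in(-1,1) for z in(z0,z1)],float)
M={'carrier':[box(0,0,0,25,120,90),box(0,0,72,86,116,14),box(-54,0,0,86,8,14),box(54,0,0,86,8,14)],
 'drip':[box(0,0,0,14,180,146)],'module':[box(0,0,0,100,300,240)],
 'cover_top':[box(0,0,-8,0,174,204)]}
a=np.linspace(0,6.28,24)
M['fastener_grip']=[np.c_[18*np.cos(a),18*np.sin(a),z*np.ones(24)] for z in(-19,-11)]
M['fastener_grip']=[np.vstack(M['fastener_grip']),box(0,0,-11,11,36,11)]
S=4
C={n:cal(n) for n in('scene','top')}
def render(n,parts,p,org,sh):
    K,R,t=C[n];c,s=np.cos(p[3]),np.sin(p[3]);m=np.zeros(sh,np.uint8)
    for q in parts:
        w=q@np.array([[c,s,0],[-s,c,0],[0,0,1]])+p[:3]
        u=(K@(R@w.T+t[:,None]));u=(u[:2]/u[2]).T
        u=((u-org+0.5)*S*16).astype(np.int32)
        cv2.fillConvexPoly(m,cv2.convexHull(u),255,shift=4)
    return m
def fit(nm,p0,masks,freez=True):
    D={}
    for n,mk in masks.items():
        ys,xs=np.where(mk);o=np.array([xs.min()-15,ys.min()-15]);e=np.array([xs.max()+16,ys.max()+16])
        D[n]=(o,cv2.resize(mk[max(o[1],0):e[1],max(o[0],0):e[0]].astype(np.uint8)*255,None,fx=S,fy=S)>127)
    def cost(p):
        p=[*p] if freez else [p[0],p[1],p0[2],p[2]]
        r=0
        for n,(o,mk) in D.items():
            m=render(n,M[nm],np.array(p),o,mk.shape)>127; r+=1-(m&mk).sum()/(m|mk).sum()
        return r/len(D)
    x0=np.array(p0 if freez else [p0[0],p0[1],p0[3]],float); best=None
    for k in range(3):
        d=np.diag([8,8,8,.15][:3]+[.15] if freez else [8,8,.15])/(1+k)
        r=minimize(cost,x0,method='Nelder-Mead',options=dict(initial_simplex=np.vstack([x0,x0+d]),xatol=.01,fatol=1e-5,maxiter=400));x0=r.x
    return x0,r.fun
E
cat > m.py <<'E'
from fit import *
np.set_printoptions(precision=3,suppress=True)
G={'carrier':(549,-68,108,-.1),'drip':(453,334,0,-.2),'module':(596,-20,0,0),'fastener_grip':(558,38,127,.8)}
for nm,p in G.items():
    mk={}
    for n in('scene','top'):
        r=ctrl.outline_of(nm,n)
        if r:
            b=max(r,key=lambda q:-np.linalg.norm(np.array(q['box'][:2])/2+np.array(q['box'][2:])/2-proj(n,p[:3])))
            mk[n]=np.array(b['pixels']);print(nm,n,round(b['score'],2),np.round(b['box']),mk[n].sum())
    if not mk: continue
    for y in ([p[3]] if nm!='fastener_grip' else [.7,1.0,1.3]):
        q=(*p[:3],y)
        print('  free',*fit(nm,q,mk)); print('  z fixed',*fit(nm,q,mk,False))
E
python3 m.py
```

```text
carrier scene 0.87 [270. 184. 319. 242.] 1240
carrier top 0.67 [317. 157. 348. 189.] 652
  free [560.833 -73.923 107.907  -0.157] 0.21419593377552493
  z fixed [560.911 -73.763  -0.161] 0.21467521277257334
drip scene 0.72 [402. 227. 473. 284.] 2313
drip top 0.87 [201. 179. 250. 230.] 1750
  free [460.911 331.575  -1.295  -0.256] 0.043834128859210064
  z fixed [461.435 331.212  -0.255] 0.045259723005610875
module scene 0.67 [243. 194. 362. 309.] 7618
module top 0.64 [288. 124. 354. 212.] 4315
  free [586.586 -27.66    1.627  -0.05 ] 0.2098307673592541
  z fixed [586.446 -27.576  -0.053] 0.21028285467554264
fastener_grip scene 0.71 [326. 217. 340. 231.] 171
fastener_grip top 0.5 [299. 169. 307. 180.] 99
  free [558.573  32.914 126.442   0.813] 0.11722443842892177
  z fixed [558.636  32.962   0.804] 0.11852130325814536
  free [558.584  32.374 126.416   0.788] 0.1190536895832699
  z fixed [559.18   32.975   0.799] 0.1206560415935416
  free [558.583  32.995 126.445   0.806] 0.11813534013033633
  z fixed [558.607  32.912   0.808] 0.11875692150692785
```

```bash
python3 - <<'E'
from fit import *
P={'carrier':(560.9,-73.8,108,-.16),'drip':(461.2,331.4,0,-.255),'module':(586.5,-27.6,0,-.053),'fastener_grip':(558.6,33,127,.805)}
out=[]
for n,(x0,y0,x1,y1) in {'scene':(235,170,365,310),'top':(270,115,370,222)}.items():
    im=cv2.imread(f'pics/{n}0.png')[y0:y1,x0:x1];f=3 if n=='scene' else 4
    im=cv2.resize(im,None,fx=f,fy=f,interpolation=2)
    for nm,p in P.items():
        for i,q in enumerate(M[nm]):
            c,s=np.cos(p[3]),np.sin(p[3]);w=q@np.array([[c,s,0],[-s,c,0],[0,0,1]])+p[:3]
            u=np.array([proj(n,v) for v in w],np.float32)
            cv2.polylines(im,[((cv2.convexHull(u)-np.float32([x0-.5,y0-.5]))*f).astype(np.int32)],True,[(0,255,0),(0,0,255),(255,0,0),(255,255,0)][i],1)
    out.append(cv2.resize(im,(390,430)))
cv2.imwrite('pics/ov.png',np.hstack(out))
R=cv2.Rodrigues(np.array(ctrl.get_obs()['orientation']))[0]
print('tool y yaw deg',np.degrees(np.arctan2(R[1,1],R[0,1])),R[:,2])
E
```

```text
tool y yaw deg 64.17338896540228 [ 1.50150343e-05  4.13263509e-05 -9.99999999e-01]
```

View pics/ov.png

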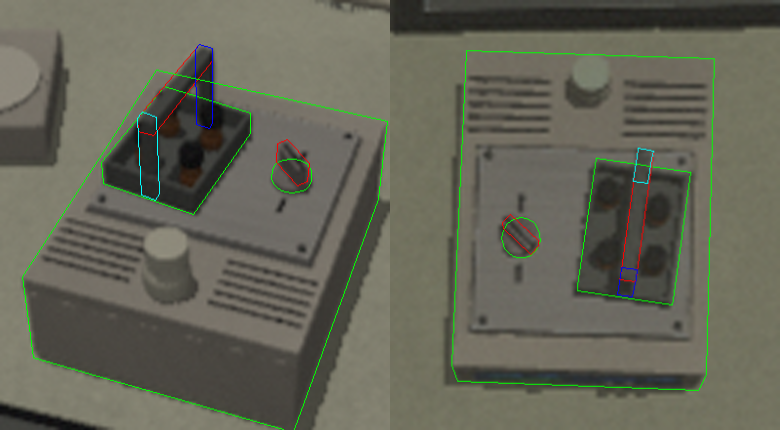

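The overlays match in both views: handle ends, fastener and cover all line up, and heights 108 and 126 agree with the text. Moving above the handle.

>>> {"op": "apply_moves", "data": {
  "targets": [
    {"tx":0.01,"ty":-0.02,"tz":0.005,"spin":1},
    {"tx":0.028,"ty":-0.06,"tz":0.01,"spin":2},
    {"tx":0.046,"ty":-0.1,"tz":0.01,"spin":4},
    {"tx":0.064,"ty":-0.14,"tz":0.01,"spin":6},
    {"tx":0.082,"ty":-0.18,"tz":0.01,"spin":8},
    {"tx":0.1,"ty":-0.22,"tz":0.01,"spin":10},
    {"tx":0.118,"ty":-0.26,"tz":0.01,"spin":12},
    {"tx":0.136,"ty":-0.3,"tz":0.01,"spin":13}
  ],
  "gripper": -1
}}

```text
t: 2.1
ee_pos: [408.8, 261.0, 232.9]
orientation: [0.349, 3.122, 0.001]
ft_force: [0.9, 0.3, 1.0]
width: 88.0
grasp_force: 0.0
```

>>> {"op": "apply_moves", "data": {
  "targets": [
    {"tx":0.018,"ty":-0.04,"tz":0,"spin":1},
    {"tx":0.036,"ty":-0.08,"tz":0,"spin":2},
    {"tx":0.054,"ty":-0.12,"tz":0,"spin":3},
    {"tx":0.072,"ty":-0.16,"tz":0,"spin":3.7},
    {"tx":0.092,"ty":-0.2,"tz":0,"spin":3.7},
    {"tx":0.11,"ty":-0.24,"tz":0,"spin":3.7},
    {"tx":0.13,"ty":-0.285,"tz":0,"spin":3.7},
    {"tx":0.1527,"ty":-0.3366,"tz":0,"spin":3.7}
  ]
}}

```text
t: 2.9
ee_pos: [559.0, -70.1, 232.9]
orientation: [0.25, 3.131, 0.0]
ft_force: [0.2, 0.9, 0.5]
width: 87.4
grasp_force: 0.0
```

>>> {"op": "apply_moves", "data": {
  "targets": [
    {"tx":0,"ty":0,"tz":-0.008,"spin":0},
    {"tx":0,"ty":0,"tz":-0.018,"spin":0},
    {"tx":0,"ty":0,"tz":-0.03,"spin":0},
    {"tx":0,"ty":0,"tz":-0.042,"spin":0},
    {"tx":0,"ty":0,"tz":-0.052,"spin":0},
    {"tx":0,"ty":0,"tz":-0.059,"spin":0},
    {"tx":0,"ty":0,"tz":-0.063,"spin":0},
    {"tx":0,"ty":0,"tz":-0.063,"spin":0}
  ]
}}

```text
t: 3.7
ee_pos: [558.2, -67.9, 169.1]
orientation: [-0.249, -3.131, -0.0]
ft_force: [0.5, 0.9, -1.2]
width: 88.1
grasp_force: 0.0
```

```bash
python3 - <<'E'
from h import *
im=ctrl.get_image('scene'); tp=ctrl.get_image('top')
a=cv2.resize(im[150:270,240:360,::-1],(390,390),interpolation=2);b=cv2.resize(tp[120:220,280:380,::-1],(390,390),interpolation=2)
cv2.imwrite('pics/g.png',np.hstack([a,b])); o=ctrl.get_obs(); print(o['ee_pos'],o['ft_force'],o['t'])
E
```

```text
[558.66589065 -68.14202574 169.9223569 ] [ 0.3849954  -0.41828489  0.33804351] 3.8
```

View pics/g.png

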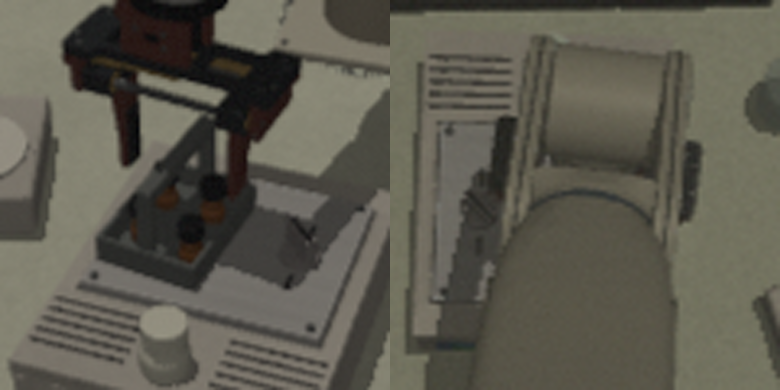

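The bar is between the fingers. The previous last row hit the per-row cap, so I'll correct the 2.5/−5.7 mm and then close.

>>> {"op": "apply_moves", "data": {
  "targets": [
    {"tx":0.001,"ty":-0.002,"tz":0,"spin":0},
    {"tx":0.002,"ty":-0.004,"tz":0,"spin":0},
    {"tx":0.0025,"ty":-0.0057,"tz":0,"spin":0},
    {"tx":0.0025,"ty":-0.0057,"tz":0,"spin":0},
    {"tx":0.0025,"ty":-0.0057,"tz":0,"spin":0},
    {"tx":0.0025,"ty":-0.0057,"tz":0,"spin":0},
    {"tx":0.0025,"ty":-0.0057,"tz":0,"spin":0},
    {"tx":0.0025,"ty":-0.0057,"tz":0,"spin":0}
  ]
}}

```text
t: 4.6
ee_pos: [560.9, -73.8, 169.7]
orientation: [-0.25, -3.132, -0.0]
ft_force: [-0.6, -0.0, -0.6]
width: 87.8
grasp_force: 0.0
```

>>> {"op": "apply_moves", "data": {
  "targets": [
    {"tx":0,"ty":0,"tz":0,"spin":0},
    {"tx":0,"ty":0,"tz":0,"spin":0},
    {"tx":0,"ty":0,"tz":0,"spin":0},
    {"tx":0,"ty":0,"tz":0,"spin":0},
    {"tx":0,"ty":0,"tz":0,"spin":0},
    {"tx":0,"ty":0,"tz":0,"spin":0},
    {"tx":0,"ty":0,"tz":0,"spin":0},
    {"tx":0,"ty":0,"tz":0,"spin":0}
  ],
  "gripper": 1
}}

```text
t: 5.4
ee_pos: [560.9, -73.9, 169.7]
orientation: [-0.25, -3.132, 0.0]
ft_force: [-0.6, -0.0, -0.5]
width: 27.1
grasp_force: 0.0
```

>>> {"op": "apply_moves", "data": {
  "targets": [
    {"tx":0,"ty":0,"tz":0,"spin":0},
    {"tx":0,"ty":0,"tz":0,"spin":0},
    {"tx":0,"ty":0,"tz":0,"spin":0},
    {"tx":0,"ty":0,"tz":0,"spin":0},
    {"tx":0,"ty":0,"tz":0,"spin":0},
    {"tx":0,"ty":0,"tz":0,"spin":0},
    {"tx":0,"ty":0,"tz":0,"spin":0},
    {"tx":0,"ty":0,"tz":0,"spin":0}
  ]
}}

```text
t: 6.2
ee_pos: [560.9, -73.9, 169.7]
orientation: [-0.25, -3.132, -0.0]
ft_force: [-0.0, 1.2, -0.9]
width: 13.9
grasp_force: 30.0
```

>>> {"op": "apply_moves", "data": {
  "targets": [
    {"tx":0,"ty":0,"tz":0.002,"spin":0},
    {"tx":0,"ty":0,"tz":0.006,"spin":0},
    {"tx":0,"ty":0,"tz":0.014,"spin":0},
    {"tx":0,"ty":0,"tz":0.025,"spin":0},
    {"tx":0,"ty":0,"tz":0.038,"spin":0},
    {"tx":0,"ty":0,"tz":0.05,"spin":0},
    {"tx":0,"ty":0,"tz":0.058,"spin":0},
    {"tx":0,"ty":0,"tz":0.062,"spin":0}
  ]
}}

```text
t: 7.0
ee_pos: [561.4, -74.0, 233.1]
orientation: [0.25, 3.13, -0.0]
ft_force: [0.3, 0.5, -3.8]
width: 14.1
grasp_force: 30.0
```

```bash
python3 - <<'E'
from h import *
im=ctrl.get_image('scene')
cv2.imwrite('pics/l.png',cv2.resize(im[110:290,220:380,::-1],None,fx=3,fy=3,interpolation=2)); o=ctrl.get_obs(); print(o['ee_pos'],o['ft_force'],o['t'],o['width'])
E
```

```text
[561.44915492 -74.01430022 233.19677117] [ 0.12013328 -0.3623184  -2.43704821] 7.05 14.138650554029557
```

View pics/l.png

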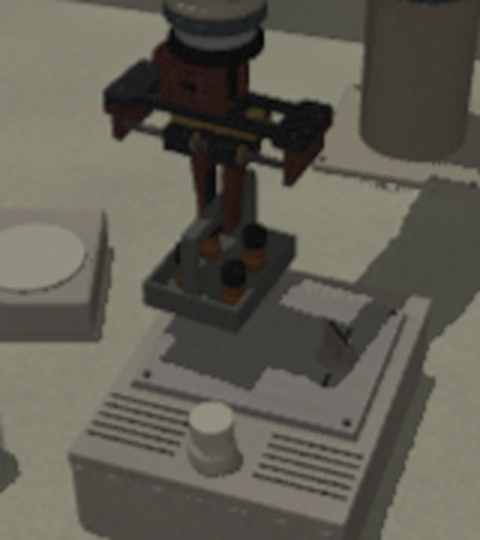

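Lifted level, with the vials standing. Carrying it to the tray (461, 331).

>>> {"op": "apply_moves", "data": {
  "targets": [
    {"tx":-0.001,"ty":0.003,"tz":0.001,"spin":0},
    {"tx":-0.0025,"ty":0.01,"tz":0.002,"spin":0},
    {"tx":-0.005,"ty":0.021,"tz":0.003,"spin":0},
    {"tx":-0.0087,"ty":0.035,"tz":0.004,"spin":-0.2},
    {"tx":-0.013,"ty":0.052,"tz":0.005,"spin":-0.5},
    {"tx":-0.0175,"ty":0.071,"tz":0.005,"spin":-0.8},
    {"tx":-0.0225,"ty":0.091,"tz":0.005,"spin":-1.1},
    {"tx":-0.0275,"ty":0.111,"tz":0.005,"spin":-1.5}
  ]
}}

```text
t: 7.85
ee_pos: [532.6, 38.9, 236.5]
orientation: [-0.291, -3.128, -0.0]
ft_force: [-0.4, -0.8, -1.7]
width: 13.6
grasp_force: 30.0
```

>>> {"op": "apply_moves", "data": {
  "targets": [
    {"tx":-0.005,"ty":0.02,"tz":0,"spin":-0.3},
    {"tx":-0.01,"ty":0.04,"tz":0,"spin":-0.6},
    {"tx":-0.015,"ty":0.06,"tz":0,"spin":-0.9},
    {"tx":-0.02,"ty":0.08,"tz":0,"spin":-1.2},
    {"tx":-0.025,"ty":0.1,"tz":0,"spin":-1.5},
    {"tx":-0.03,"ty":0.12,"tz":0,"spin":-1.8},
    {"tx":-0.035,"ty":0.14,"tz":0,"spin":-2.1},
    {"tx":-0.04,"ty":0.16,"tz":0,"spin":-2.4}
  ]
}}

```text
t: 8.65
ee_pos: [492.2, 198.8, 236.6]
orientation: [-0.356, -3.121, 0.0]
ft_force: [0.7, 0.3, -2.4]
width: 13.8
grasp_force: 30.0
```

>>> {"op": "apply_moves", "data": {
  "targets": [
    {"tx":-0.005,"ty":0.02,"tz":0,"spin":-0.3},
    {"tx":-0.01,"ty":0.04,"tz":0,"spin":-0.6},
    {"tx":-0.0147,"ty":0.059,"tz":0,"spin":-0.9},
    {"tx":-0.019,"ty":0.077,"tz":0,"spin":-1.2},
    {"tx":-0.0235,"ty":0.095,"tz":0,"spin":-1.4},
    {"tx":-0.0275,"ty":0.111,"tz":0,"spin":-1.5},
    {"tx":-0.0305,"ty":0.124,"tz":0,"spin":-1.6},
    {"tx":-0.0325,"ty":0.132,"tz":0,"spin":-1.6}
  ]
}}

```text
t: 9.45
ee_pos: [460.0, 330.5, 236.6]
orientation: [-0.398, -3.116, 0.0]
ft_force: [1.2, 0.1, -2.5]
width: 14.1
grasp_force: 30.0
```

>>> {"op": "apply_moves", "data": {
  "targets": [
    {"tx":0,"ty":0.002,"tz":-0.002,"spin":0},
    {"tx":0,"ty":0.002,"tz":-0.008,"spin":0},
    {"tx":0,"ty":0.002,"tz":-0.018,"spin":0},
    {"tx":0,"ty":0.002,"tz":-0.032,"spin":0},
    {"tx":0,"ty":0.002,"tz":-0.048,"spin":0},
    {"tx":0,"ty":0.002,"tz":-0.064,"spin":0},
    {"tx":0,"ty":0.002,"tz":-0.08,"spin":0},
    {"tx":0,"ty":0.002,"tz":-0.095,"spin":0}
  ]
}}

```text
t: 10.25
ee_pos: [460.5, 330.2, 139.7]
orientation: [-0.401, -3.115, 0.002]
ft_force: [-0.2, 0.2, -2.7]
width: 13.6
grasp_force: 30.0
```

>>> {"op": "apply_moves", "data": {
  "targets": [
    {"tx":0,"ty":0,"tz":-0.014,"spin":0},
    {"tx":0,"ty":0,"tz":-0.027,"spin":0},
    {"tx":0,"ty":0,"tz":-0.039,"spin":0},
    {"tx":0,"ty":0,"tz":-0.049,"spin":0},
    {"tx":0,"ty":0,"tz":-0.057,"spin":0},
    {"tx":0,"ty":0,"tz":-0.063,"spin":0},
    {"tx":0,"ty":0,"tz":-0.067,"spin":0},
    {"tx":0,"ty":0,"tz":-0.069,"spin":0}
  ]
}}

```text
t: 11.05
ee_pos: [461.0, 331.2, 72.5]
orientation: [0.4, 3.116, 0.0]
ft_force: [-0.5, -0.7, -2.0]
width: 13.8
grasp_force: 30.0
```

```bash
python3 - <<'E'
from h import *
im=ctrl.get_image('scene')
cv2.imwrite('pics/d.png',cv2.resize(im[150:310,370:530,::-1],None,fx=3,fy=3,interpolation=2)); o=ctrl.get_obs(); print(o['ee_pos'],o['ft_force'],o['t'],o['width'])
E
```

```text
[460.88400813 331.12143799  72.41813151] [-0.29769241 -0.38914932 -1.33257744] 11.1 14.04924373497494
```

View pics/d.png

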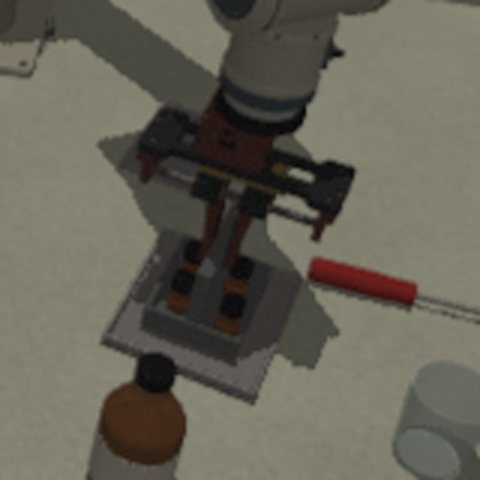

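The carrier hangs level inside the larger tray, all four vials upright. I'll lower the last 7 mm, pressing lightly, then release.

>>> {"op": "apply_moves", "data": {
  "targets": [
    {"tx":0,"ty":0,"tz":-0.001,"spin":0},
    {"tx":0,"ty":0,"tz":-0.002,"spin":0},
    {"tx":0,"ty":0,"tz":-0.003,"spin":0},
    {"tx":0,"ty":0,"tz":-0.004,"spin":0},
    {"tx":0,"ty":0,"tz":-0.005,"spin":0},
    {"tx":0,"ty":0,"tz":-0.0055,"spin":0},
    {"tx":0,"ty":0,"tz":-0.006,"spin":0},
    {"tx":0,"ty":0,"tz":-0.006,"spin":0}
  ]
}}

```text
t: 11.9
ee_pos: [460.9, 331.1, 66.6]
orientation: [-0.4, -3.116, 0.0]
ft_force: [-0.6, -0.4, -2.0]
width: 13.7
grasp_force: 30.0
```

>>> {"op": "apply_moves", "data": {
  "targets": [
    {"tx":0,"ty":0,"tz":-0.0005,"spin":0},
    {"tx":0,"ty":0,"tz":-0.001,"spin":0},
    {"tx":0,"ty":0,"tz":-0.0015,"spin":0},
    {"tx":0,"ty":0,"tz":-0.002,"spin":0},
    {"tx":0,"ty":0,"tz":-0.002,"spin":0},
    {"tx":0,"ty":0,"tz":-0.002,"spin":0},
    {"tx":0,"ty":0,"tz":-0.002,"spin":0},
    {"tx":0,"ty":0,"tz":-0.002,"spin":0}
  ]
}}

```text
t: 12.7
ee_pos: [461.0, 331.2, 65.6]
orientation: [0.4, 3.116, 0.0]
ft_force: [-2.0, -0.8, 8.3]
width: 13.5
grasp_force: 30.0
```

Floor contact (+8 N at z 65.6, as expected). Releasing.

>>> {"op": "apply_moves", "data": {
  "targets": [
    {"tx":0,"ty":0,"tz":0.0005,"spin":0},
    {"tx":0,"ty":0,"tz":0.0005,"spin":0},
    {"tx":0,"ty":0,"tz":0.0005,"spin":0},
    {"tx":0,"ty":0,"tz":0.0005,"spin":0},
    {"tx":0,"ty":0,"tz":0.0005,"spin":0},
    {"tx":0,"ty":0,"tz":0.0005,"spin":0},
    {"tx":0,"ty":0,"tz":0.0005,"spin":0},
    {"tx":0,"ty":0,"tz":0.0005,"spin":0}
  ],
  "gripper": -1
}}

```text
t: 13.5
ee_pos: [460.9, 331.1, 65.1]
orientation: [-0.4, -3.116, 0.0]
ft_force: [-0.0, 0.4, -0.2]
width: 74.4
grasp_force: 0.0
```

>>> {"op": "apply_moves", "data": {
  "targets": [
    {"tx":0,"ty":0,"tz":0.004,"spin":0},
    {"tx":0,"ty":0,"tz":0.015,"spin":0},
    {"tx":0,"ty":0,"tz":0.035,"spin":0},
    {"tx":0,"ty":0,"tz":0.06,"spin":0},
    {"tx":0,"ty":0,"tz":0.085,"spin":0},
    {"tx":0,"ty":0,"tz":0.105,"spin":0},
    {"tx":0,"ty":0,"tz":0.12,"spin":0},
    {"tx":0,"ty":0,"tz":0.13,"spin":0}
  ]
}}

```text
t: 14.3
ee_pos: [461.4, 331.5, 197.5]
orientation: [0.4, 3.114, 0.003]
ft_force: [0.5, -0.1, 0.1]
width: 87.9
grasp_force: 0.0
```

```bash
python3 - <<'E'
from fit import *
np.set_printoptions(precision=3,suppress=True)
for n in('scene','top'): cv2.imwrite(f'pics/{n}2.png',ctrl.get_image(n)[:,:,::-1])
for nm,p in {'cover_top':(557,-26,108,-.05),'fastener_grip':(559,33,127,.8),'carrier':(461,331,4,-.25)}.items():
    mk={}
    for n in('scene','top'):
        r=ctrl.outline_of(nm,n)
        if r:
            b=min(r,key=lambda q:np.linalg.norm(np.array(q['box'][:2])/2+np.array(q['box'][2:])/2-proj(n,p[:3])))
            mk[n]=np.array(b['pixels']);print(nm,n,round(b['score'],2),np.round(b['box']))
    if nm!='carrier': print(*fit(nm,p,mk,False),*fit(nm,p,mk))
    elif 'scene' in mk: print(*fit(nm,p,{'scene':mk['scene']},False))
a=cv2.imread('pics/top2.png')[150:200,280:340];b=cv2.imread('pics/scene2.png')[190:260,300:370];c=cv2.imread('pics/scene2.png')[210:300,390:490]
cv2.imwrite('pics/f.png',np.hstack([cv2.resize(x,(266,260),interpolation=2) for x in(a,b,c)]))
E
```

```text
cover_top scene 0.85 [262. 200. 355. 259.]
cover_top top 0.78 [291. 151. 348. 197.]
[557.385 -25.958  -0.052] 0.03942311645209351 [556.716 -26.51  105.34   -0.053] 0.03064099610640797
fastener_grip scene 0.71 [328. 217. 339. 228.]
fastener_grip top 0.57 [299. 169. 305. 178.]
[559.711  33.957   0.753] 0.13144456749107913 [559.381  33.36  125.332   0.802] 0.1321280147997022
carrier scene 0.93 [417. 220. 460. 275.]
carrier top 0.5 [236. 196. 243. 206.]
[464.537 328.411  -0.263] 0.34078482605119276
```

View pics/f.png

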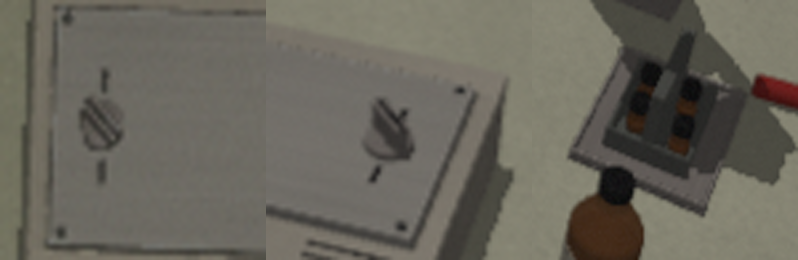

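The carrier stands in the tray with its vials upright, and the index marks and wing are clear. The module yaw is −0.052, the fastener is at (559.8, 33.6) and the wing yaw is about 0.77. The tips must stay above the head (z 116), so I'll aim for TCP z ≈ 120.

>>> {"op": "apply_moves", "data": {
  "targets": [
    {"tx":0.003,"ty":-0.009,"tz":0,"spin":-7.5},
    {"tx":0.009,"ty":-0.027,"tz":0,"spin":-15},
    {"tx":0.015,"ty":-0.046,"tz":0,"spin":-22.5},
    {"tx":0.022,"ty":-0.066,"tz":0,"spin":-30},
    {"tx":0.029,"ty":-0.087,"tz":0,"spin":-37.5},
    {"tx":0.036,"ty":-0.109,"tz":0,"spin":-45},
    {"tx":0.043,"ty":-0.13,"tz":0,"spin":-52.5},
    {"tx":0.05,"ty":-0.151,"tz":0,"spin":-60}
  ]
}}

```text
t: 15.5
ee_pos: [510.8, 179.1, 194.5]
orientation: [-1.911, -2.493, 0.002]
ft_force: [0.0, 0.1, -0.8]
width: 88.1
grasp_force: 0.0
```

>>> {"op": "apply_moves", "data": {
  "targets": [
    {"tx":0.007,"ty":-0.021,"tz":0,"spin":-8},
    {"tx":0.014,"ty":-0.042,"tz":0,"spin":-16},
    {"tx":0.021,"ty":-0.063,"tz":0,"spin":-24},
    {"tx":0.028,"ty":-0.084,"tz":0,"spin":-32},
    {"tx":0.035,"ty":-0.105,"tz":0,"spin":-40},
    {"tx":0.041,"ty":-0.124,"tz":0,"spin":-48},
    {"tx":0.046,"ty":-0.139,"tz":0,"spin":-56},
    {"tx":0.0489,"ty":-0.1465,"tz":0,"spin":-61.4}
  ]
}}

```text
t: 16.3
ee_pos: [559.9, 32.3, 194.5]
orientation: [-2.917, -1.167, 0.002]
ft_force: [0.2, -0.3, -0.4]
width: 87.8
grasp_force: 0.0
```

>>> {"op": "apply_moves", "data": {
  "targets": [
    {"tx":0,"ty":0,"tz":-0.004,"spin":0},
    {"tx":0,"ty":0,"tz":-0.014,"spin":0},
    {"tx":0,"ty":0,"tz":-0.026,"spin":0},
    {"tx":0,"ty":0,"tz":-0.037,"spin":0},
    {"tx":0,"ty":0,"tz":-0.045,"spin":0},
    {"tx":0,"ty":0,"tz":-0.05,"spin":0},
    {"tx":0,"ty":0,"tz":-0.05,"spin":0},
    {"tx":0,"ty":0,"tz":-0.05,"spin":0}
  ]
}}

```text
t: 17.1
ee_pos: [560.0, 33.7, 145.2]
orientation: [2.913, 1.176, 0.0]
ft_force: [0.3, -0.2, -0.1]
width: 87.6
grasp_force: 0.0
```

```bash
python3 - <<'E'
from h import *
o=ctrl.get_obs();R=cv2.Rodrigues(o['orientation'])[0]
print(o['ee_pos'],o['ft_force'],o['t'],np.degrees(np.arctan2(R[1,1],R[0,1])),o['qpos'])
E
```

```text
[559.98355155  33.6704715  145.24984202] [ 0.28425739 -0.24040863 -0.05073172] 17.1 -46.01513378651024 [ 3.88476513e-02  4.33163538e-01  1.82816018e+00 -1.46919955e-05
  8.80076640e-01  8.41972591e-01]
```

>>> {"op": "apply_moves", "data": {
  "targets": [
    {"tx":0,"ty":0,"tz":-0.004,"spin":0},
    {"tx":0,"ty":0,"tz":-0.009,"spin":0},
    {"tx":0,"ty":0,"tz":-0.014,"spin":0},
    {"tx":0,"ty":0,"tz":-0.019,"spin":0},
    {"tx":0,"ty":0,"tz":-0.022,"spin":0},
    {"tx":0,"ty":0,"tz":-0.0245,"spin":0},
    {"tx":0,"ty":0,"tz":-0.0245,"spin":0},
    {"tx":0,"ty":0,"tz":-0.0245,"spin":0}
  ],
  "gripper": 1
}}

```text
t: 17.9
ee_pos: [559.9, 33.6, 120.7]
orientation: [-2.913, -1.176, 0.0]
ft_force: [-1.4, -0.7, 0.6]
width: 27.2
grasp_force: 0.0
```

>>> {"op": "apply_moves", "data": {
  "targets": [
    {"tx":0,"ty":0,"tz":0,"spin":0},
    {"tx":0,"ty":0,"tz":0,"spin":0},
    {"tx":0,"ty":0,"tz":0,"spin":0},
    {"tx":0,"ty":0,"tz":0,"spin":0},
    {"tx":0,"ty":0,"tz":0,"spin":0},
    {"tx":0,"ty":0,"tz":0,"spin":0},
    {"tx":0,"ty":0,"tz":0,"spin":0},
    {"tx":0,"ty":0,"tz":0,"spin":0}
  ]
}}

```text
t: 18.7
ee_pos: [559.9, 33.6, 120.8]
orientation: [2.913, 1.176, 0.0]
ft_force: [0.2, 0.4, 2.9]
width: 10.8
grasp_force: 29.9
```

Gripped the wing square (11 mm). Turning it −47°.

>>> {"op": "apply_moves", "data": {
  "targets": [
    {"tx":0,"ty":0,"tz":0,"spin":-4},
    {"tx":0,"ty":0,"tz":0,"spin":-11},
    {"tx":0,"ty":0,"tz":0,"spin":-18},
    {"tx":0,"ty":0,"tz":0,"spin":-25},
    {"tx":0,"ty":0,"tz":0,"spin":-32},
    {"tx":0,"ty":0,"tz":0,"spin":-39},
    {"tx":0,"ty":0,"tz":0,"spin":-45},
    {"tx":0,"ty":0,"tz":0,"spin":-47}
  ]
}}

```text
t: 19.5
ee_pos: [559.6, 34.6, 120.8]
orientation: [-3.139, 0.089, 0.001]
ft_force: [-1.4, 6.0, 3.9]
width: 10.9
grasp_force: 30.0
```

>>> {"op": "apply_moves", "data": {
  "targets": [
    {"tx":0,"ty":0,"tz":0,"spin":0},
    {"tx":0,"ty":0,"tz":0,"spin":0},
    {"tx":0,"ty":0,"tz":0,"spin":0},
    {"tx":0,"ty":0,"tz":0,"spin":0},
    {"tx":0,"ty":0,"tz":0,"spin":0},
    {"tx":0,"ty":0,"tz":0,"spin":0},
    {"tx":0,"ty":0,"tz":0,"spin":0},
    {"tx":0,"ty":0,"tz":0,"spin":0}
  ]
}}

```text
t: 20.3
ee_pos: [559.6, 34.6, 120.8]
orientation: [-3.139, 0.084, 0.001]
ft_force: [-0.5, 5.2, 4.3]
width: 10.7
grasp_force: 29.9
```

>>> {"op": "apply_moves", "data": {
  "targets": [
    {"tx":0,"ty":0,"tz":0,"spin":0},
    {"tx":0,"ty":0,"tz":0,"spin":0},
    {"tx":0,"ty":0,"tz":0,"spin":0},
    {"tx":0,"ty":0,"tz":0,"spin":0},
    {"tx":0,"ty":0,"tz":0.005,"spin":0},
    {"tx":0,"ty":0,"tz":0.015,"spin":0},
    {"tx":0,"ty":0,"tz":0.03,"spin":0},
    {"tx":0,"ty":0,"tz":0.045,"spin":0}
  ],
  "gripper": -1
}}

```text
t: 21.1
ee_pos: [559.9, 33.5, 166.8]
orientation: [3.14, -0.083, 0.0]
ft_force: [0.9, -0.6, 0.1]
width: 71.3
grasp_force: 0.0
```

>>> {"op": "apply_moves", "data": {
  "targets": [
    {"tx":0,"ty":-0.005,"tz":0.005,"spin":0},
    {"tx":0,"ty":-0.015,"tz":0.005,"spin":0},
    {"tx":-0.001,"ty":-0.03,"tz":0.005,"spin":0},
    {"tx":-0.002,"ty":-0.047,"tz":0.005,"spin":0},
    {"tx":-0.003,"ty":-0.065,"tz":0.005,"spin":0},
    {"tx":-0.004,"ty":-0.082,"tz":0.005,"spin":0},
    {"tx":-0.005,"ty":-0.093,"tz":0.005,"spin":0},
    {"tx":-0.005,"ty":-0.099,"tz":0.005,"spin":0}
  ],
  "gripper": 1
}}

```text
t: 21.9
ee_pos: [554.1, -66.9, 170.1]
orientation: [-3.14, 0.085, 0.002]
ft_force: [-0.8, 1.5, 0.6]
width: 14.5
grasp_force: 0.0
```

```bash
python3 - <<'E'
from h import *
im=ctrl.get_image('scene')[:,:,::-1]
a=cv2.resize(im[190:260,290:360],(400,400),interpolation=2);b=cv2.resize(im[200:300,390:490],(400,400),interpolation=2)
cv2.imwrite('pics/t.png',np.hstack([a,b])); o=ctrl.get_obs();print(o['ee_pos'],o['t'],o['width'])
E
```

```text
[554.39527942 -67.11415612 170.2418313 ] 21.95 10.377121786027763
```

View pics/t.png

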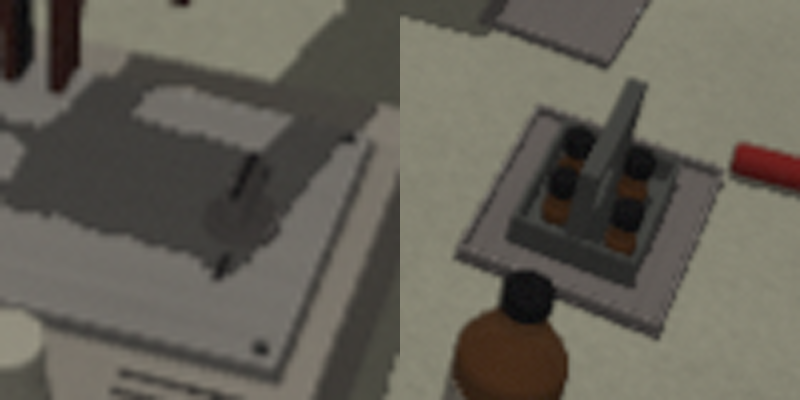

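In the scene crop the slot line (235,200)–(262,155) points at the near mark (222,265), so it is in line. The carrier is well seated. Pressing down next.

>>> {"op": "apply_moves", "data": {
  "targets": [
    {"tx":0,"ty":0,"tz":-0.006,"spin":0},
    {"tx":0,"ty":0,"tz":-0.018,"spin":0},
    {"tx":0,"ty":0,"tz":-0.031,"spin":0},
    {"tx":0,"ty":0,"tz":-0.042,"spin":0},
    {"tx":0,"ty":0,"tz":-0.05,"spin":0},
    {"tx":0,"ty":0,"tz":-0.055,"spin":0},
    {"tx":0,"ty":0,"tz":-0.058,"spin":0},
    {"tx":0,"ty":0,"tz":-0.058,"spin":0}
  ]
}}

```text
t: 22.75
ee_pos: [554.7, -65.4, 112.4]
orientation: [-3.14, 0.083, 0.001]
ft_force: [-0.6, -0.3, 0.2]
width: 0.1
grasp_force: 0.0
```

>>> {"op": "apply_moves", "data": {
  "targets": [
    {"tx":0,"ty":0,"tz":-0.001,"spin":0},
    {"tx":0,"ty":0,"tz":-0.002,"spin":0},
    {"tx":0,"ty":0,"tz":-0.003,"spin":0},
    {"tx":0,"ty":0,"tz":-0.004,"spin":0},
    {"tx":0,"ty":0,"tz":-0.005,"spin":0},
    {"tx":0,"ty":0,"tz":-0.006,"spin":0},
    {"tx":0,"ty":0,"tz":-0.007,"spin":0},
    {"tx":0,"ty":0,"tz":-0.008,"spin":0}
  ]
}}

```text
t: 23.55
ee_pos: [555.0, -65.4, 105.2]
orientation: [3.14, -0.083, 0.001]
ft_force: [-2.4, 0.6, 7.3]
width: 0.4
grasp_force: 3.8
```

>>> {"op": "apply_moves", "data": {
  "targets": [
    {"tx":0,"ty":0,"tz":-0.001,"spin":0},
    {"tx":0,"ty":0,"tz":-0.002,"spin":0},
    {"tx":0,"ty":0,"tz":-0.003,"spin":0},
    {"tx":0,"ty":0,"tz":-0.004,"spin":0},
    {"tx":0,"ty":0,"tz":-0.005,"spin":0},
    {"tx":0,"ty":0,"tz":-0.005,"spin":0},
    {"tx":0,"ty":0,"tz":-0.005,"spin":0},
    {"tx":0,"ty":0,"tz":-0.005,"spin":0}
  ]
}}

```text
t: 24.35
ee_pos: [555.0, -65.4, 100.7]
orientation: [3.14, -0.083, 0.001]
ft_force: [-3.8, 0.5, 11.6]
width: 0.4
grasp_force: 5.7
```

>>> {"op": "apply_moves", "data": {
  "targets": [
    {"tx":0,"ty":0,"tz":-0.0005,"spin":0},
    {"tx":0,"ty":0,"tz":-0.001,"spin":0},
    {"tx":0,"ty":0,"tz":-0.0015,"spin":0},
    {"tx":0,"ty":0,"tz":-0.002,"spin":0},
    {"tx":0,"ty":0,"tz":-0.002,"spin":0},
    {"tx":0,"ty":0,"tz":-0.002,"spin":0},
    {"tx":0,"ty":0,"tz":-0.002,"spin":0},
    {"tx":0,"ty":0,"tz":-0.002,"spin":0}
  ]
}}

```text
t: 25.15
ee_pos: [555.1, -65.5, 100.2]
orientation: [3.14, -0.083, 0.001]
ft_force: [-8.6, 1.3, 25.9]
width: 0.6
grasp_force: 13.0
```

The cover is hard against its stop at z ≈ 100 (flush), held with 26 N. Handing in.

```bash
python3 -c "
from workcell import ctrl
print(ctrl.close_job())"
```

```text
the job is handed in; nothing more can be done
None
```

I handed the job in at about 25 s of the 61 s allowed: the carrier stands released in the larger drip tray with its vials upright, the fastener slot lines up with the marks, and the shut fingers hold the cover flush with about 26 N; no verdict came back.

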